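# Push a row of heat sinks home in the drilling fixture

### The arm

A 7-joint arm with a two-finger parallel gripper is mounted at the origin on a cart in front of the work surface, level with it; the furniture and walls round the work are solid. World frame = base frame: x ahead of the robot, y to its left, z up, the work surface at z = 0. Lengths are in m, angles in rad, forces in N, time in s.
With the tool pointing down it reaches from about 0.4 to 0.85 m from the base axis. Payload 10.4 kg.
Tool frame: the origin (TCP) lies at the very end of the fingers, on their centre line; the grasp point (between the pads) lies 19 mm behind it; z points along the fingers, y is the line along which they close (so a half turn about z gives the same grasp; the last joint's range is limited). The gripper opens to 85 mm and grips with 20 to 120 N. Pads are 22 mm wide; open, the fingers measure 114 mm over their backs; the gripper's body (76 mm by 85 mm) begins 54 mm behind the grasp point. The pads swing forward as they close: fully open they stand 13 mm farther back than shut.
Start: joints at [-1.345, 0.332, -0.065, 1.46, 0.022, 1.35, -0.088], TCP at [0.154, 0.606, 0.231] pointing down, gripper open.
Joint ranges: [-2.6, 2.6], [-0.5, 2.12], [-1.47, 1.34], [0.16, 2.42], [-1.27, 4.41], [0.06, 2.06], [-2.6, 2.6]. Speed limits (rad/s): [2.22, 2.22, 2.79, 2.79, 3.14, 3.14, 3.14].

### API

Orientations are given as a unit quaternion [x, y, z, w].
In Python, from workcell import manip gives the robot as it stands.
- The arm moves only by the tool pendant, called by a JSON object that holds its "op" and its "data". Schema: {"type":"object","properties":{"motion":{"type":"array","items":{"type":"number"},"minItems":7,"maxItems":140},"squeeze":{"type":"number"},"only":{"type":"string"},"quiet":{"type":"boolean"},"lines":{"type":"string"}},"required":["motion"],"additionalProperties":false}. motion is one flat list of numbers that holds 1 to 20 rows one after another, with no inner brackets; each row has 7 numbers: a rotation vector rx, ry, rz in normalised numbers (1 is pi rad), then dx, dy, dz in a scale on which 1.0 is 750 mm, then the opening from 0.0 (shut) to 1.0 (fully open); each row is the pose to reach, as a shift and turn from the pose commanded when the call began, along the tool's axes at that moment; what a row does not reach only later rows make up. A row lasts 1/8 s, in which the tool goes at most 0.0625 m and 0.188 rad, less where a joint would pass 70% of its speed; a pose out of reach is approached as far as the arm can. The fingers move at their own pace and stop on an object; squeeze is the grip in N (left out, the last holds). Time passes only in rows, so rows that do not move let the fingers close. The tool returns the time, the measured TCP pose, the force, the opening and the grip force at its end. only (a regular expression) keeps the lines of the reply that match it, lines (a string "A,B") keeps lines A to B, and quiet returns only ok. A shift or turn number past 1, either way, is cut back to 1. Input that does not fit is refused with a message, and nothing moves.
- manip.get_obs(): the state, without advancing time (a new reading comes with each control period).
- manip.camera(name): name is "side" or "top" or "wrist"; returns the picture (480x640x3 uint8, blue, green, red); there is no depth.
- manip.calibration(name): a dict with "fx", "fy", "cx", "cy" (pixels), "k1" (the pictures are not rectified: a ray, as slopes to the right and down, at radius r is drawn at 1 + k1 r^2 times it, then the intrinsics apply), "world_from_camera" (4x4, takes a point from camera to world coordinates); the wrist camera has in their place "tool_from_camera" (4x4, takes a point from camera to tool coordinates, whose origin is the TCP and whose axes are the flange's). Camera axes: x right, y up, looking along -z (the intrinsics and any distortion apply to the point x, -y, -z); pixel columns grow to the right and rows downward; lengths in m; the calibration is good to about 2 mm. A picture is of the moment at which its call begins: read the wrist's pose just before it. calibration takes no time and is no camera call.
- manip.hand_in(): hands the job in; it is judged then, once.
Trained networks look in the newest picture that a camera, given by its name, has taken for a name from the list of things; names that differ only in an ending like _2 or _b are one class to them, and where a whole thing is asked for, a point or a joint stands for the part that bears it (a point fixed in the world has none). Each returns a list of dicts, best first, with "confidence" (0 to 1); they miss things now and then, are a little off and sometimes report something else, mostly with a low value. They report only what shows in the picture. A call takes as long as a camera call. They do not tell look-alikes from the thing itself.
- manip.outline_of(camera, thing): "mask" (480x640 bool, what is visible of it) and "bbox" ([left, top, right, bottom] in pixels, round what is visible of it).
The state is a dict: "clock": time; "joint_pos": joint angles; "joint_velocities": joint speeds; "tau": joint torques, N m; "position": TCP position; "ee_rot": TCP orientation; "ft_force": force on the tool from outside, world axes, zero at the start; "torque": the same for the moment, N m; "grip_width": opening from 0.0 (shut) to 1.0 (fully open); "grasp_force": force on a finger pad.
Only numpy, scipy, OpenCV 4.12 (cv2) and the standard library are available. Lean on these libraries where they do the work, as an engineer would, in place of code of your own. Each camera call takes 0.05 s, during which the arm holds its last target. There are 200 camera calls.

### The job

Bring the stray fourth heat sink round and set it square against the tail of the row of three, so that its long side faces theirs. Then push all four along the bench from the tail, as one straight row that neither breaks up nor buckles, into the U-shaped drilling fixture until the leading one is fully home against the end stop and all four touch, straight and square. Slide the three of the row without lifting them, and leave the transformer and the supply can where they are.

Things in the scene. Friction and masses are not known exactly. Their poses are not given: they have to be found in the camera images.
- fixture: U-shaped drilling fixture fixed to the bench, open on top, at its mouth (own -y) and below (parts slide on the bench): dark steel end stop 170 mm long, 36 high; two aluminium fences 26 high, 162 long. Origin on the bench under the middle of the stop's inner face; own y runs along the lane into the stop, x across it. Lane 112 mm wide; the fences' foot flanges reach x = +-89 mm.
- mouth (a point): middle of the fixture's flared mouth on the bench, at fixture y = -218 mm; the mouth is about 149 mm wide here and narrows to the 112 mm lane at y = -160. Four touching heat sinks reach 240 mm back from the stop, so the last one's back face ends 22 mm outside the mouth. Axes as the fixture's.
- sink1: silver-white finned aluminium heat sink, a block 60 x 100 x 42 mm (own x, y, z), about 0.2 kg; origin at the centre of its underside; head of the row, nearest the fixture's mouth. At the start its own x points back roughly along the row, away from the fixture, and its long side lies across the lane.
- sink2: silver-white finned aluminium heat sink, a block 60 x 100 x 42 mm (own x, y, z), about 0.2 kg; origin at the centre of its underside; second in the row, behind sink1 (about 63 mm along sink1's own x at the start, a gap of 1 to 4 mm between the long faces).
- sink3: silver-white finned aluminium heat sink, a block 60 x 100 x 42 mm (own x, y, z), about 0.2 kg; origin at the centre of its underside; third, the tail of the row of three, behind sink2 in the same way.
- sink4: silver-white finned aluminium heat sink, a block 60 x 100 x 42 mm (own x, y, z), about 0.2 kg; origin at the centre of its underside; the stray one, standing by itself on the far side of the row and lying about a quarter turn from the row's sinks. It can be gripped from above across its 60 mm width (along its own x). Either way round is right in the row.
- transformer: bystander: dark transformer with a yellow coil, 85 x 78 x 50 mm, origin under it at bench level
- supply_can: bystander: whitish sheet-metal supply can, 62 x 86 x 62 mm, origin under its middle at bench level
Not all that is in view belongs to the job. Leave any brown look-alike of the sink3 alone.

How it is judged:
By the outcome, as a careful person would: the job done as asked, in the order asked, and still so for the second after the job is handed in, with the robot touching nothing.
It also fails if it takes over 69 s, if anything falls off the work surface, if the arm or the gripper's body presses on something with over 40 N, if the wrist force passes 120 N, or if a joint passes its speed limit or range.

## Working session

There is one attempt and no reset: what is moved stays moved. The work goes in short steps, Python scripts to look and compute and a tool call to move; the robot and the scene stay as the last step left them, time stands still between calls to the robot, and variables do not carry over. Pictures are saved under pics/ and viewed, at most 12 in all, crops included, and the job is handed in when it is done.

```bash
ls; mkdir -p pics
```

Run:
```python
from workcell import manip
import cv2,numpy as np
a=manip.camera("top");b=manip.camera("side")
cv2.imwrite("pics/top0.png",a);cv2.imwrite("pics/side0.png",b)
for c in("top","side","wrist"):
  print(c,{k:(np.round(v,4).tolist()) for k,v in manip.calibration(c).items()})
print(manip.get_obs())
```

```text
pics
top {'fx': 547.4127, 'fy': 547.4127, 'cx': 323.1236, 'cy': 228.571, 'k1': 0.0304, 'world_from_camera': [[0.0232, 0.9839, -0.1774, 0.3556], [-0.9997, 0.0243, 0.0041, -0.0231], [0.0084, 0.1773, 0.9841, 1.4308], [0.0, 0.0, 0.0, 1.0]]}
side {'fx': 526.024, 'fy': 526.024, 'cx': 332.1873, 'cy': 237.3275, 'k1': -0.131, 'world_from_camera': [[0.9982, 0.0476, -0.036, 0.5628], [-0.0584, 0.655, -0.7533, -0.86], [-0.0123, 0.7541, 0.6566, 0.7608], [0.0, 0.0, 0.0, 1.0]]}
wrist {'fx': 391.4326, 'fy': 391.4326, 'cx': 319.0709, 'cy': 246.3139, 'k1': 0.0157, 'tool_from_camera': [[-0.0006, 0.9567, 0.2911, 0.0744], [1.0, 0.0007, -0.0002, -0.0001], [-0.0004, 0.2911, -0.9567, -0.144], [0.0, 0.0, 0.0, 1.0]]}
{'clock': 0.1, 'joint_pos': array([-1.344557  ,  0.33280532, -0.06470998,  1.4608447 ,  0.02158394,
        1.34991846, -0.08847716]), 'joint_velocities': array([ 0.00245667,  0.00053864,  0.0008095 , -0.00271222, -0.00103165,
       -0.00099834,  0.00061681]), 'tau': array([ 9.21692954e-04, -6.26752925e+01,  4.86347044e-02, -3.92422163e+01,
        1.61874772e-02,  7.13896996e-03,  3.18510479e-05]), 'position': array([0.1538336 , 0.60542406, 0.23060364]), 'ee_rot': array([ 1.24075212e-01,  9.92272609e-01, -6.37771839e-04, -5.98749267e-05]), 'ft_force': array([-0.28728637, -0.05769049, -0.53762073]), 'torque': array([-0.03600532, -0.04295986,  0.0474277 ]), 'grasp_force': 0.0, 'grip_width': 1.0005485707949122}
```

View pics/top0.png

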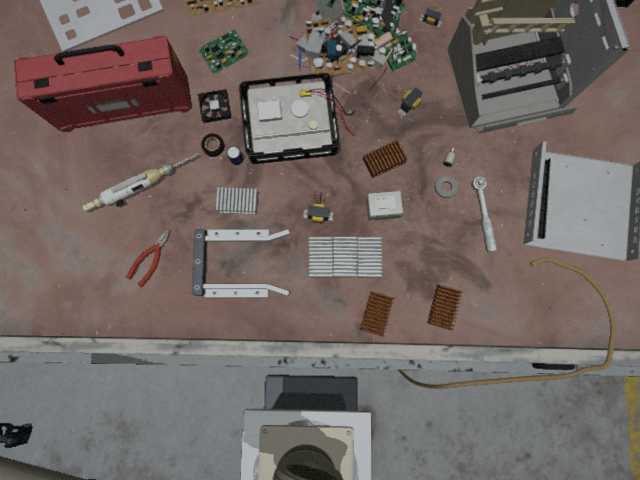

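View pics/side0.png

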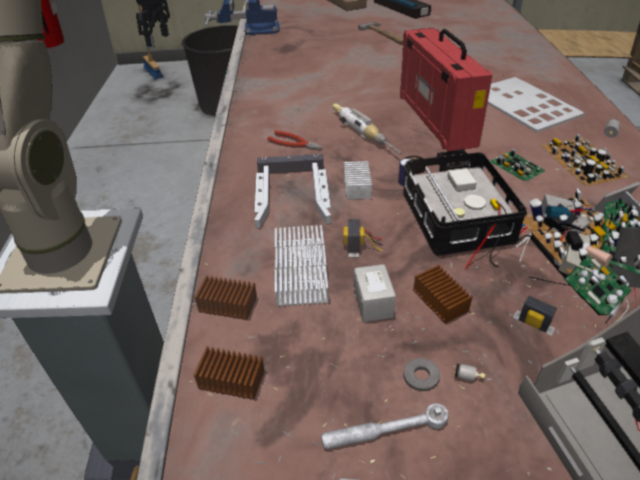

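The top view has world +x up and +y to the left. The fixture is at px (195-290, 230-298) with its mouth to the right. The row spans (308-382, 237-277), sink4 is at (237,200), the transformer at (318,210) and the can at (385,205). The brown look-alikes stay put. Next I measure.

Create h.py:
```python
from workcell import manip
import cv2,numpy as np
from scipy.spatial.transform import Rotation as R
def wfc(c,o=None):
    k=manip.calibration(c)
    if c!="wrist": return k,k["world_from_camera"]
    o=o or manip.get_obs(); T=np.eye(4);T[:3,:3]=R.from_quat(o["ee_rot"]).as_matrix();T[:3,3]=o["position"]
    return k,T@k["tool_from_camera"]
def w2p(P,kT):
    k,T=kT;P=np.asarray(P,float);q=(P-T[:3,3])@T[:3,:3]
    u=q[...,0]/-q[...,2];v=-q[...,1]/-q[...,2];s=1+k["k1"]*(u*u+v*v)
    return np.stack([k["cx"]+k["fx"]*u*s,k["cy"]+k["fy"]*v*s],-1)
def ortho(img,kT,x0,x1,y0,y1,z,res=0.001):
    # rows: x decreasing downward; cols: y decreasing rightward (like the top view)
    X=np.arange(x1,x0,-res);Y=np.arange(y1,y0,-res)
    g=np.stack(np.meshgrid(X,Y,indexing="ij")+[np.full((len(X),len(Y)),z)] if 0 else [*np.meshgrid(X,Y,indexing="ij"),np.full((len(X),len(Y)),z)],-1)
    m=w2p(g,kT).astype(np.float32)
    return cv2.remap(img,m[...,0],m[...,1],cv2.INTER_CUBIC)
def rect(mask,kT,z,box):
    m=ortho(mask.astype(np.uint8)*255,kT,*box,z)
    c=max(cv2.findContours((m>127).astype(np.uint8),cv2.RETR_EXTERNAL,cv2.CHAIN_APPROX_NONE)[0],key=cv2.contourArea)
    p=cv2.boxPoints(cv2.minAreaRect(c));w=np.stack([box[1]-p[:,1]*.001,box[3]-p[:,0]*.001],1)
    return w
```

Run:
```python
from h import *
box=(0.3,0.75,-0.4,0.4)
for c in("top","side"):
  im=manip.camera(c);kT=wfc(c)
  for n in("fixture","sink1","transformer","supply_can"):
    for d in manip.outline_of(c,n):
      z={"fixture":.026,"sink1":.042,"transformer":.045,"supply_can":.062}[n]
      try:
        w=rect(d["mask"],kT,z,box);ctr=w.mean(0);e=np.diff(np.vstack([w,w[:1]]),axis=0)
        print(c,n,round(d["confidence"],2),np.round(d["bbox"]),ctr.round(4),[(round(float(np.hypot(*v)),4),round(float(np.degrees(np.arctan2(v[1],v[0]))),1)) for v in e[:2]])
      except Exception as ex: print(c,n,d["confidence"],d["bbox"])
  if c=="top": cv2.imwrite("pics/ortho.png",ortho(im,kT,*box,.042))
```

```text
top fixture 0.86 [191. 229. 288. 297.] [0.5156 0.1815] [(0.2481, -88.8), (0.1754, -178.8)]
top sink1 0.85 [309. 239. 333. 279.] [ 0.5313 -0.0252] [(0.0587, -88.4), (0.1028, -178.4)]
top sink1 0.81 [334. 236. 355. 274.] [ 0.5355 -0.0855] [(0.061, -90.0), (0.103, 180.0)]
top sink1 0.76 [363. 142. 408. 174.] [ 0.748 -0.159] [(0.018, -90.0), (0.004, 180.0)]
top sink1 0.68 [430. 288. 458. 329.] [ 0.4151 -0.3368] [(0.1031, -12.4), (0.0632, -102.4)]
top sink1 0.65 [215. 189. 260. 215.] [0.6736 0.1959] [(0.0712, -1.1), (0.1125, -91.1)]
top sink1 0.59 [356. 238. 383. 281.] [ 0.5341 -0.1478] [(0.0632, -88.6), (0.1029, -178.6)]
top sink1 0.59 [360. 295. 394. 338.] [ 0.3935 -0.1678] [(0.1025, -15.2), (0.0624, -105.2)]
top sink1 0.3 [366. 188. 404. 218.] [ 0.6705 -0.1867] [(0.0977, -84.3), (0.0758, -174.3)]
top transformer 0.71 [306. 201. 333. 222.] [ 0.6483 -0.017 ] [(0.0532, -15.3), (0.0767, -105.3)]
top supply_can 0.56 [368. 188. 404. 217.] [ 0.668  -0.1835] [(0.0924, -82.6), (0.0717, -172.6)]
top supply_can 0.17 [194. 229. 287. 296.] [0.5127 0.1764] [(0.2458, -88.0), (0.1742, -178.0)]
side fi
[... 192 characters left out ...]
45. 266. 400.] [ 0.4146 -0.3563] [(0.1157, -14.0), (0.0837, -104.0)]
side sink1 0.8 [413. 266. 472. 322.] [ 0.747 -0.188] [(0.04, -90.0), (0.006, 180.0)]
side sink1 0.69 [275. 227. 323. 257.] [ 0.5339 -0.0473] [(0.0932, -87.7), (0.1023, -177.7)]
side sink1 0.67 [274. 269. 331. 309.] [ 0.535 -0.17 ] [(0.098, -90.0), (0.1, 180.0)]
side sink1 0.65 [346. 160. 374. 200.] [0.676 0.172] [(0.0645, -4.5), (0.1625, -94.5)]
side sink1 0.58 [192. 279. 260. 320.] [ 0.3928 -0.1892] [(0.1176, -15.6), (0.0905, -105.6)]
side transformer 0.57 [343. 220. 374. 260.] [ 0.6473 -0.04  ] [(0.0479, -4.4), (0.1198, -94.4)]
side supply_can 0.9 [352. 264. 396. 324.] [ 0.668  -0.2118] [(0.1332, -84.2), (0.0707, -174.2)]
```

View pics/ortho.png

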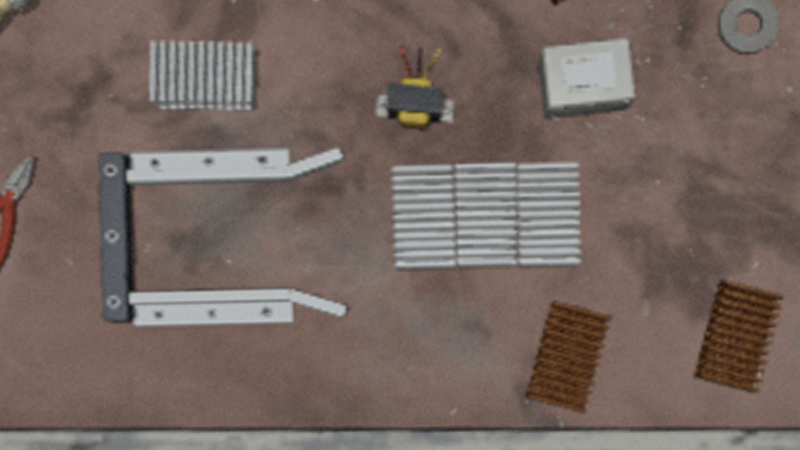

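Add to h.py:
```python
def delta(x,y,z,hd):
    "tool-axes shift and turn to tcp (x,y,z), pointing down, tool x heading hd deg"
    o=manip.get_obs();r0=R.from_quat(o["ee_rot"]);c,s=np.cos(np.radians(hd)),np.sin(np.radians(hd))
    r1=R.from_matrix(np.array([[c,s,0],[s,-c,0],[0,0,-1]]))
    print("rv",(r0.inv()*r1).as_rotvec().round(4),"d",r0.inv().apply(np.array([x,y,z])-o["position"]).round(4),"pos",o["position"].round(4),"t",round(o["clock"],2))
```

```bash
python3 -c "
from h import *
delta(.525,.17,.30,90)"
```

```text
rv [ 0.    -0.     1.322] d [-0.467  -0.331  -0.0687] pos [0.1539 0.6058 0.2313] t 0.6
```

Careful with the scale: shifts go in shares of 750 mm and turns go in shares of pi rad. That gives: -0.467 m / 0.75 = -0.6227, -0.331 m / 0.75 = -0.4413, 1.322 rad / 3.1416 = 0.4208.

{"op": "pendant", "data": {"motion": [0, 0, 0.2101, -0.3107, -0.22, -0.092, 1, 0, 0, 0.4208, -0.6227, -0.4413, -0.092, 1, 0, 0, 0.4208, -0.6227, -0.4413, -0.092, 1, 0, 0, 0.4208, -0.6227, -0.4413, -0.092, 1, 0, 0, 0.4208, -0.6227, -0.4413, -0.092, 1, 0, 0, 0.4208, -0.6227, -0.4413, -0.092, 1, 0, 0, 0.4208, -0.6227, -0.4413, -0.092, 1, 0, 0, 0.4208, -0.6227, -0.4413, -0.092, 1, 0, 0, 0.4208, -0.6227, -0.4413, -0.092, 1, 0, 0, 0.4208, -0.6227, -0.4413, -0.092, 1, 0, 0, 0.4208, -0.6227, -0.4413, -0.092, 1, 0, 0, 0.4208, -0.6227, -0.4413, -0.092, 1, 0, 0, 0.4208, -0.6227, -0.4413, -0.092, 1, 0, 0, 0.4208, -0.6227, -0.4413, -0.092, 1]}}

```text
clock: 2.35
position: [0.5245, 0.1709, 0.3003]
ee_rot: [0.707, 0.708, 0.0, -0.0]
ft_force: [-0.7, 0.5, 0.2]
grip_width: 1.002
grasp_force: 0.0
```

Run:
```python
from h import *
kT=wfc("wrist");im=manip.camera("wrist");cv2.imwrite("pics/w1.png",im)
a=ortho(im,kT,.3,.75,-.26,.36,.042);cv2.imwrite("pics/w1o.png",a)
box=(.3,.75,-.3,.4)
np.save("w1T.npy",kT[1])
for n in ("sink1","fixture"):
  for d in manip.outline_of("wrist",n):
    try:
      w=rect(d["mask"],kT,.042 if n=="sink1" else .026,box);e=np.diff(np.vstack([w,w[:1]]),axis=0)
      print(n,round(d["confidence"],2),np.round(d["bbox"]),w.mean(0).round(4),[(round(float(np.hypot(*v)),4),round(float(np.degrees(np.arctan2(v[1],v[0]))),1)) for v in e[:2]])
    except Exception: pass
```

```text
sink1 0.91 [284. 326. 370. 389.] [ 0.5343 -0.0137] [(0.0833, -88.7), (0.1012, -178.7)]
sink1 0.85 [189. 416. 261. 456.] [ 0.4014 -0.1317] [(0.0891, -16.4), (0.0544, -106.4)]
sink1 0.84 [287. 370. 370. 430.] [ 0.536  -0.0735] [(0.087, -90.0), (0.104, 180.0)]
sink1 0.57 [288. 410. 368. 439.] [ 0.5345 -0.111 ] [(0.046, -90.0), (0.101, 180.0)]
fixture 0.67 [219.  63. 399. 300.] [0.5175 0.1805] [(0.2463, -88.2), (0.1744, -178.2)]
```

View pics/w1o.png

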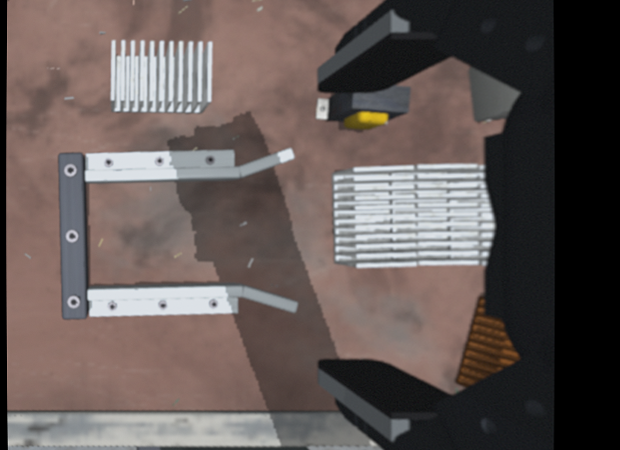

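Add to h.py:
```python
def edge(img,kT,z,p,q,pol,win=.008,n=60):
    "fit world line x or y near segment p-q at height z; pol=+1 brightening along left normal, 0 any; returns refined p,q"
    p=np.array(p);q=np.array(q);t=(q-p)/np.linalg.norm(q-p);nn=np.array([-t[1],t[0]])
    s=np.linspace(0,1,n)[:,None,None];w=np.arange(-win,win+1e-9,.0004)[None,:,None]
    g=p+s*(q-p)+w*nn;P=np.concatenate([g,np.full(g.shape[:2]+(1,),z)],-1)
    m=w2p(P,kT).astype(np.float32);v=cv2.remap(cv2.cvtColor(img,6),m[...,0],m[...,1],1).astype(float)
    v=cv2.GaussianBlur(v,(0,0),2);d=np.gradient(v,axis=1);d=d*pol if pol else abs(d)
    i=d.argmax(1);o=w[0,i,0];s=s[:,0,0];k=np.ones(n,bool)
    for _ in range(5):
        f=np.polyfit(s[k],o[k],1);r=o-np.polyval(f,s);k=abs(r)<max(.0008,1.5*np.median(abs(r[k])))
    a=p+nn*np.polyval(f,0);b=q+nn*np.polyval(f,1)
    return a,b,k.mean()
def ang(a,b): return np.degrees(np.arctan2(b[0]-a[0],-(b[1]-a[1])))  # dx per -dy
```

Run:
```python
from h import *
kw=(manip.calibration("wrist"),np.load("w1T.npy"));kt=wfc("top")
iw=cv2.imread("pics/w1.png");it=cv2.imread("pics/top0.png")
def pr(n,r): print(n,r[0].round(4),r[1].round(4),"ang",round(ang(*r[:2]),2),round(r[2],2))
for nm,im,k in(("W",iw,kw),("T",it,kt)):
  T=k[1][:3,3]
  def z2(c,r,z): # ortho(.042, wrist image) pixel -> plane z
    P=np.array([.75-r*.001,.36-c*.001]);return T[:2]+(P-T[:2])*(T[2]-z)/(T[2]-.042)
  # lines along lane, left normal of (-y dir) is +x
  if nm=="W":
    F={"flU":(z2(90,153,.002),z2(230,150,.002),.002,-1),"flL":(z2(92,317,.002),z2(236,312,.002),.002,1),
     "inU":(z2(92,181.5,.026),z2(165,179,.026),.026,1),"inL":(z2(92,289,.026),z2(215,286,.026),.026,-1)}
    S=F
  for n,(p,q,z,pol) in S.items(): pr(nm+n,edge(im,k,z,p,q,0 if n[:2]=="in" else pol,win=.006))
  pr(nm+"stop",edge(im,k,.036,(.56,.272),(.48,.270),0,win=.008))
  pr(nm+"rowU",edge(im,k,.042,(.584,.004),(.587,-.12 if nm=="W" else -.175),-1))
  pr(nm+"rowL",edge(im,k,.042,(.484,.004),(.487,-.12 if nm=="W" else -.175),1))
  pr(nm+"row head",edge(im,k,.042,(.578,.008),(.49,.006),0))
  if nm=="T": pr("tail",edge(im,k,.042,(.58,-.1785),(.49,-.180),0))
```

```text
WflU [0.6045 0.2725] [0.6083 0.1186] ang 1.4 1.0
WflL [0.4248 0.2703] [0.4286 0.112 ] ang 1.38 1.0
WinU [0.5711 0.2689] [0.5727 0.193 ] ang 1.26 1.0
WinL [0.4586 0.2689] [0.4621 0.141 ] ang 1.56 1.0
Wstop [0.5599 0.2776] [0.4799 0.2756] ang -88.57 0.75
WrowU [0.5835 0.004 ] [ 0.5874 -0.12  ] ang 1.78 1.0
WrowL [0.4825 0.004 ] [ 0.4863 -0.12  ] ang 1.78 1.0
Wrow head [0.578  0.0066] [0.49   0.0041] ang -88.34 1.0
TflU [0.6035 0.2725] [0.6075 0.1186] ang 1.49 1.0
TflL [0.4272 0.2704] [0.4309 0.112 ] ang 1.33 1.0
TinU [0.5703 0.2689] [0.5743 0.1931] ang 2.97 1.0
TinL [0.4589 0.2689] [0.462 0.141] ang 1.4 1.0
Tstop [0.5601 0.2679] [0.4799 0.2755] ang -95.41 0.23
TrowU [0.5847 0.004 ] [ 0.5886 -0.175 ] ang 1.26 1.0
TrowL [0.4841 0.004 ] [ 0.4878 -0.175 ] ang 1.17 1.0
Trow head [0.578  0.0079] [0.49   0.0049] ang -88.09 1.0
tail [ 0.58   -0.1794] [ 0.49   -0.1797] ang -89.81 0.97
```

Run:
```python
from h import *
kw=(manip.calibration("wrist"),np.load("w1T.npy"));iw=cv2.imread("pics/w1.png");it=cv2.imread("pics/top0.png")
for im,k in((iw,kw),(it,wfc("top"))):
  for z,p,q in((.042,(.705,.249),(.655,.248)),(.042,(.705,.148),(.655,.147)),(.042,(.7095,.24),(.7095,.155))):
    r=edge(im,k,z,p,q,0,win=.006);print(r[0].round(4),r[1].round(4),round(r[2],2))
delta(.679,.1985,.10,89)
```

```text
[0.705  0.2491] [0.655  0.2496] 0.95
[0.705  0.1481] [0.655  0.1491] 1.0
[0.7102 0.24  ] [0.709 0.155] 1.0
[0.705  0.2469] [0.655  0.2481] 1.0
[0.705  0.1492] [0.655  0.1479] 0.88
[0.7106 0.24  ] [0.708 0.155] 0.78
rv [ 0.     -0.0002  0.018 ] d [0.0281 0.1542 0.2003] pos [0.5248 0.1703 0.3003] t 2.5
```

Scaled: 0.294 m / 0.75 = 0.392, 0.28 m / 0.75 = 0.3733, 0.018 rad / 3.1416 = 0.0057.

{"op": "pendant", "data": {"motion": [0, 0, 0.0057, 0.0187, 0.08, 0.04, 1, 0, 0, 0.0057, 0.0373, 0.16, 0.08, 1, 0, 0, 0.0057, 0.0373, 0.2067, 0.1333, 1, 0, 0, 0.0057, 0.0373, 0.2067, 0.2, 1, 0, 0, 0.0057, 0.0373, 0.2067, 0.2667, 1, 0, 0, 0.0057, 0.0373, 0.2067, 0.3067, 1, 0, 0, 0.0057, 0.0373, 0.2067, 0.3467, 1, 0, 0, 0.0057, 0.0373, 0.2067, 0.3733, 1, 0, 0, 0.0057, 0.0373, 0.2067, 0.392, 1, 0, 0, 0.0057, 0.0373, 0.2067, 0.392, 1, 0, 0, 0.0057, 0.0373, 0.2067, 0.392, 0.5, 0, 0, 0.0057, 0.0373, 0.2067, 0.392, 0.5, 0, 0, 0.0057, 0.0373, 0.2067, 0.392, 0.5, 0, 0, 0.0057, 0.0373, 0.2067, 0.392, 0.5, 0, 0, 0.0057, 0.0373, 0.2067, 0.392, 0.5, 0, 0, 0.0057, 0.0373, 0.2067, 0.392, 0.5], "squeeze": 40}}

```text
clock: 4.5
position: [0.6808, 0.1982, 0.0077]
ee_rot: [0.713, 0.701, 0.001, 0.0]
ft_force: [-0.5, 0.0, 5.9]
grip_width: 0.694
grasp_force: 44.8
```

Scaled: -0.12 m / 0.75 = -0.16, -0.11 m / 0.75 = -0.1467.

{"op": "pendant", "data": {"motion": [0, 0, 0, 0, 0, -0.04, 0.5, 0, 0, 0, 0, 0, -0.0933, 0.5, 0, 0, 0, 0, 0, -0.1467, 0.5, 0, 0, 0, 0, 0, -0.16, 0.5]}}

```text
clock: 5.0
position: [0.6813, 0.1982, 0.1294]
ee_rot: [0.713, 0.701, 0.002, 0.001]
ft_force: [0.9, 0.2, -2.6]
grip_width: 0.696
grasp_force: 44.2
```

```bash
python3 -c "
from h import *
delta(.539,-.2345,.12,1.4)"
```

```text
rv [ 0.002  -0.0045  1.5283] d [-0.4352 -0.1345  0.0081] pos [0.6813 0.1982 0.1294] t 5.0
```

Scaled: -0.435 m / 0.75 = -0.58, -0.39 m / 0.75 = -0.52, 0.68 rad / 3.1416 = 0.2165.

{"op": "pendant", "data": {"motion": [0, 0, 0.0477, -0.0533, -0.0173, 0, 0.5, 0, 0, 0.105, -0.12, -0.0373, 0, 0.5, 0, 0, 0.1592, -0.1867, -0.0587, 0, 0.5, 0, 0, 0.2165, -0.2533, -0.08, 0, 0.5, 0, 0, 0.2737, -0.32, -0.1, 0, 0.5, 0, 0, 0.331, -0.3867, -0.12, 0, 0.5, 0, 0, 0.3883, -0.4533, -0.14, 0, 0.5, 0, 0, 0.4456, -0.52, -0.16, 0, 0.5, 0, 0, 0.4864, -0.58, -0.18, 0, 0.5, 0, 0, 0.4864, -0.58, -0.18, 0, 0.5, 0, 0, 0.4864, -0.58, -0.18, 0, 0.5, 0, 0, 0.4864, -0.58, -0.18, 0, 0.5]}}

```text
clock: 6.5
position: [0.5377, -0.233, 0.1257]
ee_rot: [1.0, 0.014, -0.0, -0.0]
ft_force: [0.4, -0.2, -2.1]
grip_width: 0.694
grasp_force: 44.1
```

Run:
```python
from h import *
delta(.539,-.2345,.0077,1.4)
im=manip.camera("top");cv2.imwrite("pics/t2.png",im);k=wfc("top")
cv2.imwrite("pics/t2o.png",cv2.resize(ortho(im,k,.4,.75,-.35,.1,.042),None,fx=1.6,fy=1.6))
```

```text
rv [-0.0007  0.0005  0.0031] d [0.0013 0.0017 0.118 ] pos [ 0.5377 -0.233   0.1257] t 6.5
```

View pics/t2o.png

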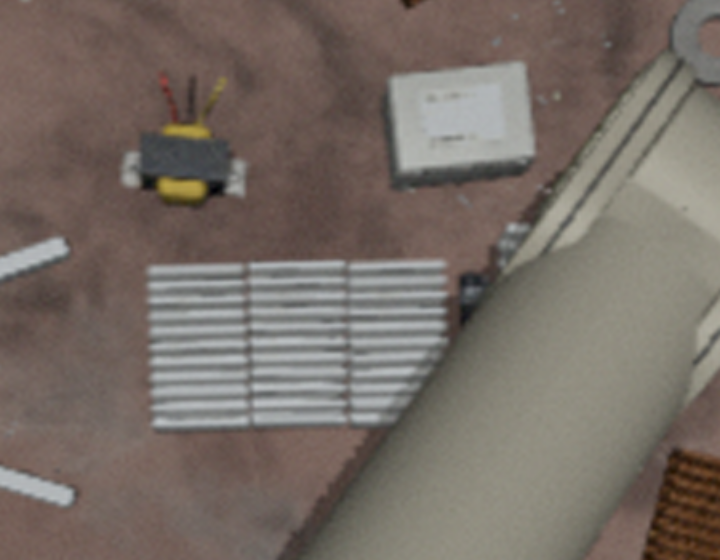

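The row is intact, and the carried sink is just behind its tail at px (515,240). The finger back at (460,290) looks closer to the tail than expected, so I'll set sink4 down 12 mm farther back.

Scaled: 0.117 m / 0.75 = 0.156, 0.014 m / 0.75 = 0.0187.

{"op": "pendant", "data": {"motion": [0, 0, 0, 0.0017, 0.0187, 0, 0.5, 0, 0, 0, 0.0017, 0.0187, 0.0667, 0.5, 0, 0, 0, 0.0017, 0.0187, 0.1133, 0.5, 0, 0, 0, 0.0017, 0.0187, 0.14, 0.5, 0, 0, 0, 0.0017, 0.0187, 0.1493, 0.5, 0, 0, 0, 0.0017, 0.0187, 0.156, 0.5, 0, 0, 0, 0.0017, 0.0187, 0.156, 0.5, 0, 0, 0, 0.0017, 0.0187, 0.156, 0.8, 0, 0, 0, 0.0017, 0.0187, 0.156, 0.8, 0, 0, 0, 0.0017, 0.0187, 0.156, 0.8, 0, 0, 0, 0.0017, 0.0187, 0.156, 0.8]}}

```text
clock: 7.92
position: [0.5389, -0.2485, 0.0094]
ee_rot: [1.0, 0.012, 0.0, -0.0]
ft_force: [0.4, 0.1, 0.0]
grip_width: 0.797
grasp_force: 0.0
```

Run:
```python
from h import *
im=manip.camera("side");cv2.imwrite("pics/s3.png",cv2.resize(im[180:380,180:420],None,fx=3,fy=3))
```

```text
(no output)
```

View pics/s3.png

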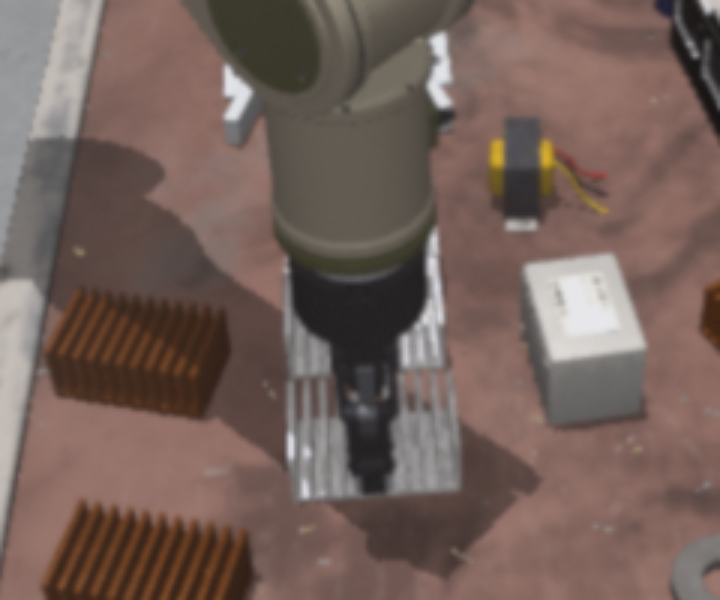

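Scaled: -0.2 m / 0.75 = -0.2667, -0.16 m / 0.75 = -0.2133.

{"op": "pendant", "data": {"motion": [0, 0, 0, 0, 0, -0.04, 0.8, 0, 0, 0, 0, 0, -0.08, 0.8, 0, 0, 0, 0, 0, -0.1467, 0.8, 0, 0, 0, 0, 0, -0.2133, 0.6, 0, 0, 0, 0, 0, -0.2667, 0.6, 0, 0, 0, 0, 0, -0.2667, 0.6]}}

```text
clock: 8.72
position: [0.5401, -0.2494, 0.2123]
ee_rot: [1.0, 0.012, 0.002, 0.001]
ft_force: [0.6, -0.6, -0.3]
grip_width: 0.601
grasp_force: 0.0
```

```bash
python3 -c "
from h import *
print(manip.get_obs()['joint_pos'].round(2));delta(.54,-.34,.3,91.4);delta(.54,-.34,.3,-88.6)"
```

```text
[-0.39  0.38  0.95  1.62 -0.32  1.31 -0.93]
rv [ 0.0048 -0.0031 -1.5706] d [-0.0019  0.0907 -0.0876] pos [ 0.5401 -0.2494  0.2123] t 8.72
rv [-0.0031 -0.0048  1.571 ] d [-0.0019  0.0907 -0.0876] pos [ 0.5401 -0.2494  0.2123] t 8.72
```

Scaled: -0.15 m / 0.75 = -0.2, -0.14 m / 0.75 = -0.1867, -1.57 rad / 3.1416 = -0.4997.

{"op": "pendant", "data": {"motion": [0, 0, -0.0573, 0, -0.0267, -0.0267, 0.6, 0, 0, -0.1146, 0, -0.0533, -0.0533, 0.6, 0, 0, -0.1719, 0, -0.08, -0.08, 0.6, 0, 0, -0.2292, 0, -0.1067, -0.1067, 0.6, 0, 0, -0.2865, 0, -0.1333, -0.12, 0.6, 0, 0, -0.3438, 0, -0.16, -0.12, 0.6, 0, 0, -0.4011, 0, -0.1867, -0.12, 0.6, 0, 0, -0.4584, 0, -0.2, -0.12, 0.6, 0, 0, -0.4997, 0, -0.2, -0.12, 0.6, 0, 0, -0.4997, 0, -0.2, -0.12, 0.6, 0, 0, -0.4997, 0, -0.2, -0.12, 0.6]}}

```text
clock: 10.1
position: [0.5349, -0.0987, 0.2988]
ee_rot: [0.7, 0.714, -0.0, -0.0]
ft_force: [-1.1, -0.2, -0.2]
grip_width: 0.601
grasp_force: 0.0
```

Run:
```python
from h import *
kT=wfc("wrist");im=manip.camera("wrist");cv2.imwrite("pics/w4.png",im);np.save("w4T.npy",kT[1])
a=ortho(im,kT,.4,.7,-.36,.14,.042);cv2.imwrite("pics/w4o.png",cv2.resize(a,None,fx=1.6,fy=1.6))
```

```text
(no output)
```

View pics/w4o.png

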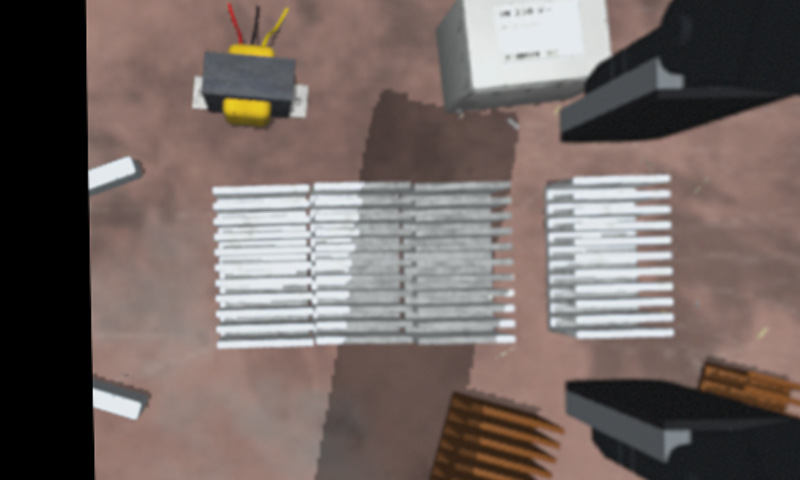

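Run:
```python
from h import *
k=(manip.calibration("wrist"),np.load("w4T.npy"));im=cv2.imread("pics/w4.png")
def P(c,r): return (.7-r/1600,.14-c/1600)
for n,u,v in(("s1U",P(220,189),P(300,187)),("s2U",P(320,187),P(403,185)),("s3U",P(420,185),P(505,183)),("s4U",P(580,180),P(668,177)),
 ("s1L",P(220,345),P(300,345)),("s2L",P(320,345),P(403,344)),("s3L",P(420,343),P(510,340)),("s4L",P(580,336),P(668,333)),("s4tail",P(669,185),P(673,330)),("s1head",P(213,195),P(217,340)),("s3tail",P(511,190),P(515,335))):
  r=edge(im,k,.042,u,v,0,win=.005);print(n,r[0].round(4),r[1].round(4),round(ang(*r[:2]),2),round(r[2],2))
delta(.5395,-.33,.15,91.4)
```

```text
s1U [0.5837 0.0025] [ 0.585  -0.0475] 1.52 1.0
s2U [ 0.5863 -0.0599] [ 0.5868 -0.1118] 0.54 1.0
s3U [ 0.5856 -0.1225] [ 0.5871 -0.1756] 1.56 1.0
s4U [ 0.5898 -0.2224] [ 0.5914 -0.2774] 1.6 0.83
s1L [0.4882 0.0025] [ 0.4835 -0.0475] -5.38 0.42
s2L [ 0.4853 -0.06  ] [ 0.486  -0.1119] 0.82 1.0
s3L [ 0.4837 -0.1226] [ 0.4916 -0.1786] 7.98 0.57
s4L [ 0.4934 -0.2224] [ 0.4891 -0.2776] -4.45 0.38
s4tail [ 0.5844 -0.2783] [ 0.4938 -0.2807] -88.47 1.0
s1head [0.5781 0.0068] [0.4875 0.0049] -88.81 0.62
s3tail [ 0.5812 -0.1787] [ 0.4906 -0.1817] -88.12 0.85
rv [-0.0005 -0.     -0.0033] d [-0.2313 -0.0003  0.1489] pos [ 0.535  -0.0987  0.2989] t 10.15
```

Scaled: 0.29 m / 0.75 = 0.3867, 0.289 m / 0.75 = 0.3853, -0.003 rad / 3.1416 = -0.001.

{"op": "pendant", "data": {"motion": [0, 0, -0.001, -0.08, 0, 0, 0.6, 0, 0, -0.001, -0.16, 0, 0.04, 0.6, 0, 0, -0.001, -0.24, 0, 0.0933, 0.6, 0, 0, -0.001, -0.2947, 0, 0.16, 0.6, 0, 0, -0.001, -0.2947, 0, 0.2267, 0.6, 0, 0, -0.001, -0.2947, 0, 0.2933, 0.6, 0, 0, -0.001, -0.2947, 0, 0.3333, 0.6, 0, 0, -0.001, -0.2947, 0, 0.3667, 0.6, 0, 0, -0.001, -0.2947, 0, 0.3853, 0.6, 0, 0, -0.001, -0.2947, 0, 0.3867, 0.6, 0, 0, -0.001, -0.2947, 0, 0.3867, 0.6]}}

```text
clock: 11.52
position: [0.541, -0.3198, 0.0102]
ee_rot: [0.698, 0.716, 0.0, 0.001]
ft_force: [0.3, 0.1, 0.5]
grip_width: 0.6
grasp_force: 0.0
```

```bash
python3 -c "
from h import *
delta(.540,-.292,.009,91.4);delta(.5375,-.249,.009,91.4)"
```

```text
rv [0.0012 0.0006 0.0022] d [ 0.0278 -0.0002  0.0012] pos [ 0.541  -0.3198  0.0102] t 11.53
rv [0.0012 0.0006 0.0022] d [ 0.0709 -0.0016  0.0012] pos [ 0.541  -0.3198  0.0102] t 11.53
```

Scaled: 0.066 m / 0.75 = 0.088, -0.0025 m / 0.75 = -0.0033, 0.001 rad / 3.1416 = 0.0003.

{"op": "pendant", "data": {"motion": [0, 0, 0.0003, 0.0187, 0, 0, 0.6, 0, 0, 0.0003, 0.032, 0, 0, 0.6, 0, 0, 0.0003, 0.04, 0, 0, 0.6, 0, 0, 0.0003, 0.048, -0.0007, 0, 0.6, 0, 0, 0.0003, 0.056, -0.0013, 0, 0.6, 0, 0, 0.0003, 0.064, -0.002, 0, 0.6, 0, 0, 0.0003, 0.072, -0.0027, 0, 0.6, 0, 0, 0.0003, 0.0787, -0.0033, 0, 0.6, 0, 0, 0.0003, 0.084, -0.0033, 0, 0.6, 0, 0, 0.0003, 0.088, -0.0033, 0, 0.6, 0, 0, 0.0003, 0.088, -0.0033, 0, 0.6]}}

```text
clock: 12.9
position: [0.5361, -0.253, 0.0091]
ee_rot: [0.698, 0.716, 0.0, -0.0]
ft_force: [-0.3, 0.0, 0.1]
grip_width: 0.597
grasp_force: 0.0
```

Run:
```python
from h import *
kT=wfc("wrist");im=manip.camera("wrist");np.save("w5T.npy",kT[1]);cv2.imwrite("pics/w5.png",im)
t=manip.camera("top");cv2.imwrite("pics/t5.png",t)
a=ortho(im,kT,.45,.65,-.29,-.07,.042);b=ortho(t,wfc("top"),.45,.65,-.29,.1,.042)
c=np.hstack([cv2.resize(a,None,fx=1.25,fy=1.25),cv2.resize(b,None,fx=1.25,fy=1.25)]);cv2.imwrite("pics/c5.png",c)
```

```text
(no output)
```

View pics/c5.png

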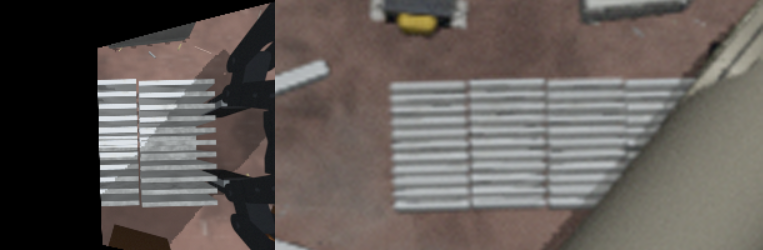

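Scaled: 0.058 m / 0.75 = 0.0773, 0.012 m / 0.75 = 0.016.

{"op": "pendant", "data": {"motion": [0, 0, 0, 0.0053, 0, 0, 0.6, 0, 0, 0, 0.0107, 0, 0, 0.6, 0, 0, 0, 0.016, 0, 0, 0.6, 0, 0, 0, 0.0227, -0.0009, 0, 0.6, 0, 0, 0, 0.0293, -0.0019, 0, 0.6, 0, 0, 0, 0.036, -0.0028, 0, 0.6, 0, 0, 0, 0.0427, -0.0037, 0, 0.6, 0, 0, 0, 0.0493, -0.0047, 0, 0.6, 0, 0, 0, 0.056, -0.0056, 0, 0.6, 0, 0, 0, 0.0627, -0.0065, 0, 0.6, 0, 0, 0, 0.0693, -0.0075, 0, 0.6, 0, 0, 0, 0.0747, -0.008, 0, 0.6, 0, 0, 0, 0.0773, -0.008, 0, 0.6]}}

```text
clock: 14.62
position: [0.5286, -0.1954, 0.0092]
ee_rot: [0.698, 0.716, 0.0, -0.0]
ft_force: [-0.2, -3.3, -1.9]
grip_width: 0.6
grasp_force: 1.5
```

Run:
```python
from h import *
t=manip.camera("top");cv2.imwrite("pics/t6.png",t);s=manip.camera("side");cv2.imwrite("pics/s6.png",s)
kT=wfc("wrist");im=manip.camera("wrist");np.save("w6T.npy",kT[1]);cv2.imwrite("pics/w6.png",im)
b=ortho(t,wfc("top"),.42,.62,-.25,.3,.042);a=ortho(im,kT,.42,.62,-.25,.3,.042)
cv2.imwrite("pics/c6.png",cv2.resize(np.vstack([b,a]),None,fx=1.45,fy=1.45))
```

View pics/c6.png

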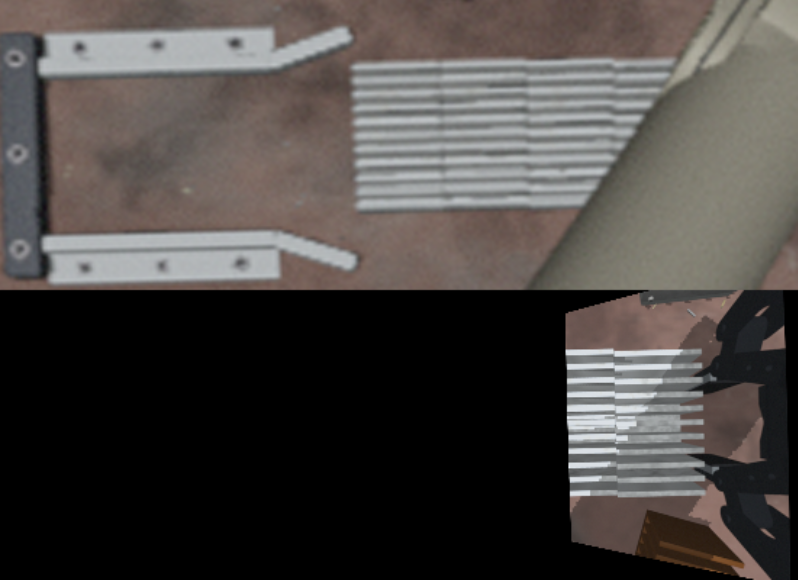

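The row is straight and touching, with its head at the mouth (px 355). I check how far off the lane axis it still is.

Create m.py:
```python
from h import *
import sys
def go(f,hy,ty,cx):
  t=cv2.imread(f);k=wfc("top")
  for n,z,a,b,pol in(("flU",.002,(.6045,.27),(.608,.12),-1),("flL",.002,(.426,.27),(.4295,.12),1),("rU",.042,(cx+.05,hy-.004),(cx+.05+(hy-ty)*.0244,ty),-1),("rL",.042,(cx-.05,hy-.004),(cx-.05+(hy-ty)*.0244,ty),1)):
    r=edge(t,k,z,a,b,pol,win=.005);m=(r[0]+r[1])/2;print(n,"x at mid minus lane slope:",round(m[0]+(m[1]-.1)*.0244,4),"ang",round(ang(*r[:2]),2),round(r[2],2))
```

```bash
python3 -c "
from m import *
go('pics/t6.png',.054,-.10,.5275)"
```

```text
flU x at mid minus lane slope: 0.6078 ang 1.48 1.0
flL x at mid minus lane slope: 0.4311 ang 1.31 1.0
rU x at mid minus lane slope: 0.5758 ang 0.32 0.75
rL x at mid minus lane slope: 0.4745 ang 1.23 0.9
```

Careful with the scale: shifts go in shares of 750 mm and turns go in shares of pi rad. That gives: 0.046 m / 0.75 = 0.0613, 0.044 m / 0.75 = 0.0587.

{"op": "pendant", "data": {"motion": [0, 0, 0, 0.0053, -0.0007, 0, 0.6, 0, 0, 0, 0.012, -0.0016, 0, 0.6, 0, 0, 0, 0.0187, -0.0027, 0, 0.6, 0, 0, 0, 0.0253, -0.0036, 0, 0.6, 0, 0, 0, 0.032, -0.0045, 0, 0.6, 0, 0, 0, 0.0387, -0.0055, 0, 0.6, 0, 0, 0, 0.0453, -0.0064, 0, 0.6, 0, 0, 0, 0.052, -0.0073, 0, 0.6, 0, 0, 0, 0.0587, -0.008, 0, 0.6, 0, 0, 0, 0.0613, -0.008, 0, 0.6]}}

```text
clock: 16.02
position: [0.5214, -0.1495, 0.0093]
ee_rot: [0.698, 0.716, 0.0, -0.0]
ft_force: [0.6, -3.7, -1.3]
grip_width: 0.595
grasp_force: 1.7
```

Run:
```python
from m import *
t=manip.camera("top");cv2.imwrite("pics/t7.png",t)
cv2.imwrite("pics/c7.png",cv2.resize(ortho(t,wfc("top"),.42,.62,-.2,.3,.042),None,fx=1.6,fy=1.6))
go('pics/t7.png',.099,-.05,.5195)
```

```text
flU x at mid minus lane slope: 0.6078 ang 1.47 1.0
flL x at mid minus lane slope: 0.4311 ang 1.31 1.0
rU x at mid minus lane slope: 0.5693 ang 1.47 1.0
rL x at mid minus lane slope: 0.4691 ang 1.17 1.0
```

View pics/c7.png

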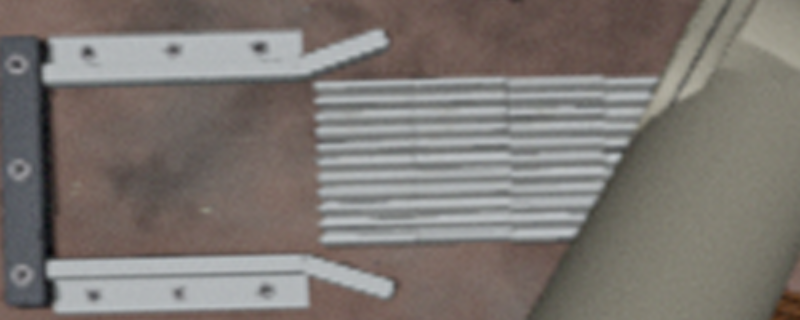

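Centred on the lane to within 0.3 mm and straight. I push straight in along the lane.

Scaled: 0.142 m / 0.75 = 0.1893, 0.138 m / 0.75 = 0.184.

{"op": "pendant", "data": {"motion": [0, 0, 0, 0.0067, 0, 0, 0.6, 0, 0, 0, 0.016, 0, 0, 0.6, 0, 0, 0, 0.0267, 0, 0, 0.6, 0, 0, 0, 0.0373, 0, 0, 0.6, 0, 0, 0, 0.048, 0, 0, 0.6, 0, 0, 0, 0.0587, 0, 0, 0.6, 0, 0, 0, 0.0693, 0, 0, 0.6, 0, 0, 0, 0.08, 0, 0, 0.6, 0, 0, 0, 0.0907, 0, 0, 0.6, 0, 0, 0, 0.1013, 0, 0, 0.6, 0, 0, 0, 0.112, 0, 0, 0.6, 0, 0, 0, 0.1227, 0, 0, 0.6, 0, 0, 0, 0.1333, 0, 0, 0.6, 0, 0, 0, 0.144, 0, 0, 0.6, 0, 0, 0, 0.1547, 0, 0, 0.6, 0, 0, 0, 0.1653, 0, 0, 0.6, 0, 0, 0, 0.176, 0, 0, 0.6, 0, 0, 0, 0.184, 0, 0, 0.6, 0, 0, 0, 0.1893, 0, 0, 0.6, 0, 0, 0, 0.1893, 0, 0, 0.6]}}

```text
clock: 18.58
position: [0.5178, -0.0072, 0.0093]
ee_rot: [0.698, 0.716, 0.0, -0.0]
ft_force: [0.1, -0.1, -0.2]
grip_width: 0.598
grasp_force: 0.0
```

Run:
```python
from m import *
t=manip.camera("top");cv2.imwrite("pics/t8.png",t)
go('pics/t8.png',.24,.08,.516)
```

```text
flU x at mid minus lane slope: 0.6078 ang 1.49 1.0
flL x at mid minus lane slope: 0.4312 ang 1.26 1.0
rU x at mid minus lane slope: 0.5692 ang 1.43 1.0
rL x at mid minus lane slope: 0.4689 ang 1.35 0.85
```

Still centred. The final approach is gentle.

Scaled: 0.029 m / 0.75 = 0.0387, 0.028 m / 0.75 = 0.0373.

{"op": "pendant", "data": {"motion": [0, 0, 0, 0.0053, 0, 0, 0.6, 0, 0, 0, 0.0107, 0, 0, 0.6, 0, 0, 0, 0.016, 0, 0, 0.6, 0, 0, 0, 0.0213, 0, 0, 0.6, 0, 0, 0, 0.0267, 0, 0, 0.6, 0, 0, 0, 0.032, 0, 0, 0.6, 0, 0, 0, 0.0347, 0, 0, 0.6, 0, 0, 0, 0.0373, 0, 0, 0.6, 0, 0, 0, 0.0387, 0, 0, 0.6]}}

```text
clock: 19.75
position: [0.5172, 0.021, 0.0094]
ee_rot: [0.698, 0.716, 0.0, 0.0]
ft_force: [0.8, -6.2, 2.6]
grip_width: 0.601
grasp_force: 2.7
```

Scaled: 0.002 m / 0.75 = 0.0027, 0.001 m / 0.75 = 0.0013.

{"op": "pendant", "data": {"motion": [0, 0, 0, 0.0013, 0, 0, 0.6, 0, 0, 0, 0.0027, 0, 0, 0.6]}}

```text
clock: 20.0
position: [0.517, 0.0229, 0.0094]
ee_rot: [0.698, 0.716, 0.0, 0.0]
ft_force: [0.2, -5.4, 2.2]
grip_width: 0.59
grasp_force: 2.7
```

{"op": "pendant", "data": {"motion": [0, 0, 0, 0.0013, 0, 0, 0.6, 0, 0, 0, 0.0013, 0, 0, 0.6]}}

```text
clock: 20.25
position: [0.517, 0.024, 0.0094]
ee_rot: [0.698, 0.716, 0.0, 0.0]
ft_force: [1.1, -5.0, 3.1]
grip_width: 0.601
grasp_force: 2.4
```

Scaled: 0.002 m / 0.75 = 0.0027, 0.001 m / 0.75 = 0.0013.

{"op": "pendant", "data": {"motion": [0, 0, 0, 0.0013, 0, 0, 0.6, 0, 0, 0, 0.0027, 0, 0, 0.6]}}

```text
clock: 20.5
position: [0.517, 0.0246, 0.0094]
ee_rot: [0.698, 0.716, -0.0, 0.001]
ft_force: [1.0, -11.6, 2.6]
grip_width: 0.597
grasp_force: 6.1
```

{"op": "pendant", "data": {"motion": [0, 0, 0, 0.0013, 0, 0, 0.6, 0, 0, 0, 0.0027, 0, 0, 0.6]}}

```text
clock: 20.75
position: [0.5169, 0.0246, 0.0094]
ee_rot: [0.699, 0.715, -0.001, 0.001]
ft_force: [-0.2, -20.2, 3.8]
grip_width: 0.6
grasp_force: 9.5
```

The force rises to 20 N with no motion, at the expected place, so the row is seated. I back off and look.

{"op": "pendant", "data": {"motion": [0, 0, 0, -0.0067, 0, 0, 0.6, 0, 0, 0, -0.0267, 0, 0, 0.6, 0, 0, 0, -0.0533, 0, 0, 0.6, 0, 0, 0, -0.0667, 0, -0.04, 0.6, 0, 0, 0, -0.0667, 0, -0.1067, 0.6, 0, 0, 0, -0.0667, 0, -0.1867, 0.6, 0, 0, 0, -0.04, 0, -0.2667, 0.6, 0, 0, 0, 0.04, 0, -0.3333, 0.6, 0, 0, 0, 0.1067, 0, -0.3867, 0.6, 0, 0, 0, 0.1733, 0, -0.3867, 0.6, 0, 0, 0, 0.2133, 0, -0.3867, 0.6, 0, 0, 0, 0.2133, 0, -0.3867, 0.6]}}

```text
clock: 22.25
position: [0.5119, 0.191, 0.2988]
ee_rot: [0.696, 0.718, -0.0, -0.0]
ft_force: [-0.1, -1.1, -1.3]
grip_width: 0.599
grasp_force: 0.0
```

Run:
```python
from m import *
kT=wfc("wrist");im=manip.camera("wrist");cv2.imwrite("pics/w9.png",im)
cv2.imwrite("pics/w9o.png",cv2.resize(ortho(im,kT,.4,.63,0.0,.33,.042),None,fx=2.4,fy=2.4))
t=manip.camera("top");cv2.imwrite("pics/t9.png",t);go('pics/t9.png',.27,.05,.516)
```

```text
flU x at mid minus lane slope: 0.6078 ang 1.45 0.75
flL x at mid minus lane slope: 0.4311 ang 1.3 0.63
rU x at mid minus lane slope: 0.5684 ang 0.51 0.77
rL x at mid minus lane slope: 0.4684 ang 0.26 0.78
```

View pics/w9o.png

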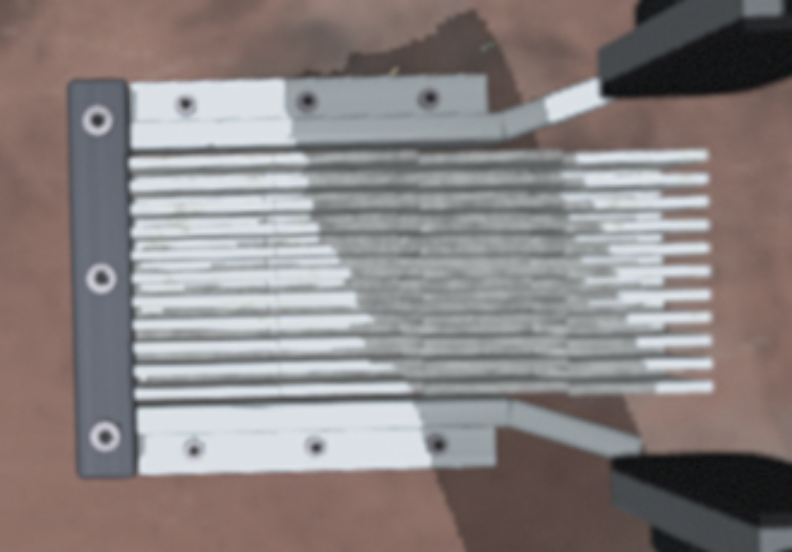

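The row is home against the stop (px 131) and its tail is at px 708, a length of 240 mm. It is straight, square, has no gaps, and the arm is clear of it.

```bash
python3 -c "
from workcell import manip
print(manip.hand_in())"
```

```text
the job is handed in; nothing more can be done
None
```

The stray heat sink was squared to the tail and all four were pushed into the fixture as one row; the last picture shows them straight and touching against the end stop, and I handed the job in at about 22 s of the 69 s.

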